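Clip the make-up carousel's tray onto its post

ROBOT

A 6-joint arm with a two-finger parallel gripper is mounted at the origin on the work surface. World frame = base frame: x ahead of the robot, y to its left, z up, the work surface at z = 0. Lengths are in mm, angles in rad, forces in N, time in s.
With the tool pointing down it reaches from about 250 to 800 mm from the base axis. Payload 3.9 kg.
Tool frame: the origin (TCP) lies at the very end of the fingers, on their centre line; the grasp point (between the pads) lies 19 mm behind it; z points along the fingers, y is the direction in which the jaws open and shut (so a half turn about z gives the same grasp; the last joint's range is limited). The gripper opens to 85 mm and grips with 20 to 120 N. Pads are 22 mm wide; open, the fingers measure 114 mm over their backs; the gripper's body (76 mm by 85 mm) begins 54 mm behind the grasp point. The pads swing forward as they close: fully open they stand 13 mm farther back than shut.
Start: joints at [1.323, 0.26, -0.138, 1.173, 0, 1.571], TCP at [128.764, 508.955, 231.304] pointing down, gripper open.
Joint ranges: [-2.78, 2.78], [-0.83, 1.72], [-1.28, 1.37], [-1.9, 2.12], [-1.57, 1.48], [-3.14, 3.14]. Speed limits (rad/s): [2.57, 2.57, 3.14, 3.14, 3.14, 3.14].

INTERFACE

Orientations are given as a rotation vector (axis times angle).
In Python, from plant import arm gives the robot as it stands.
- The arm moves only by the tool arm_command, never from a script. Its argument "targets" is a list of rows, each an object with "offset": the shift along the tool's x, y, z in units of 40 mm (1.0 is 40 mm), a list of three; "rot": the turn, a rotation vector about the tool's x, y, z in degrees, a list of three. A call has exactly 5 rows; each row is the pose to reach, as a shift and turn from the pose commanded when the call began, along the tool's axes at that moment; what a row does not reach only later rows make up. A row lasts 1/12 s, in which the tool goes at most 41.7 mm and 7.16 degrees, less where a joint would pass 70% of its speed; a pose out of reach is approached as far as the arm can. A call with a gripper value outside its range is refused whole. "hand" is the opening, from -1 (shut) to 1 (fully open), so that 0 is half open, set as the call begins (left out, the last holds). The fingers move at their own pace and stop on an object; the grip force is fixed at half the most. Time passes only in rows, so rows that repeat a pose let the fingers close, or fill a call up. It gives the time, the measured TCP pose, the force and the opening at its end, in the units of the state.
- arm.state(): the state, without advancing time (a new reading comes with each control period).
- arm.capture(name): name is "scene" or "top"; returns a dict with "frame" (480x640x3 uint8, blue, green, red), "depth" (480x640 float32, mm along the optical axis (not along the pixel's ray), 0 where there is no reading), "fx", "fy", "cx", "cy" (pixels), "xyz" and "orientation" of the camera in the world. Camera axes: x right, y down, z forward; pixel columns grow to the right and rows downward; lengths in mm; the calibration is good to about 2 mm. A picture is of the moment at which its call begins.
- arm.sign_off(): hands the job in, once; it reports no verdict.
The state is a dict: "time": time; "joint_positions": joint angles; "qvel": joint speeds; "joint_efforts": joint torques, N m; "ee_pos": TCP position; "tool_rot": TCP orientation; "contact_force": force on the tool from outside, world axes, zero at the start; "wrist_torque": the same for the moment, N m; "finger_gap": opening from 0.0 (shut) to 1.0 (fully open).
Only numpy, scipy, OpenCV 4.12 (cv2) and the standard library are available. Lean on these libraries where they do the work, as an engineer would, in place of code of your own. Each camera call takes 0.05 s, during which the arm holds its last target. There are 200 camera calls.

TASK

The round tray of the make-up carousel sits loose on its post: pick up the black open spring clip, lay it on the tray's hub and push it sideways into the groove of the post until it snaps fully home, then let go of it. Press gently, feeling for the hub and the seat: 25 N of force between clip and carousel, downwards or sideways, is already too much. Do not shove the carousel with the gripper either, and leave the jar, the spray can and the hairbrush where they are.

Things in the scene. Friction and masses are not known exactly. Their poses are not given: they have to be found in the camera images.
- stand: the carousel's fixed grey foot, 150 mm across, 10 mm thick; origin at the centre of its underside, z up. A steel post on its axis carries a white tray 200 mm across with a raised flat hub, 110 mm across. The post is set to another height each time, NOT measured: the hub's top is 52 to 92 mm above the table, to be found by touch or sight. The tray can turn; pressing does not move the post.
- stand_axis (a point): point on the post's vertical axis, 10 mm above the table. Round the post, right above the hub, runs the groove: core 22 mm across, 8 mm high, its lower edge level with the hub's top. Above the groove is the post's head, 32 mm across, 16 mm high. The clip may enter from any side.
- clip: open spring clip, black plastic, 60 g, lying flat: a fork 6 mm thick, 40 mm wide, 75 mm long, grip block on its back end. Origin: underside, centre of the seat between the arms (on the post's axis when seated); x points out of the open mouth, z up. Two springy arms end in inward round lips, 8 mm across, at x = 9.5, y = +-12 mm; foremost point x = 13.5 mm; back of the seat x = -11.8 mm.
- clip_seat (a point): centre of the clip's seat, 3 mm above its underside. The mouth is 16 mm wide; each lip must spread 3 mm to pass the 22 mm core, which takes a push of 6 to 10 N, then they snap shut behind it and the seat's back stops at the core. It enters only at the groove's height: lying on the hub or up to 2 mm above it. The post's head does not fit the clip.
- clip_grip (a point): middle of the clip's grip block, 45 mm behind the seat's centre (x = -45 mm), 24 mm above the clip's underside. The block is 24 mm long (x), 16 mm wide (y), its top 36 mm above the underside; it stands on the 6 mm plate, 22 mm wide there.
- jar: glass jar with a steel lid, 60 mm across, 75 mm high, bystander; origin at the centre of its underside
- spray: spray can, 48 mm across, 160 mm high, bystander; origin at the centre of its underside
- hairbrush: black hairbrush lying bristles down on the table, about 205 mm long along its x, 62 mm wide, 30 mm high, bystander; origin at its underside, near its middle
There are look-alikes about, which are no part of the job. There is more than one size of the stand; the job needs the largest.

How it is judged (in metres and radians):
On the way:
1. the clip has been picked up off the table (height (world z) of clip_seat above 0.03 m), for 0.2 s.
At the end, for the whole second after the job is handed in: the clip sits in the post's groove: the centre of its seat within 3 mm of the post's axis, lying flat (within 7 degrees) at groove height (50 to 96 mm above the table), at rest and released (horizontal distance between clip_seat and stand_axis below 0.003 m and z of clip in the frame of stand between 0.05 and 0.096 m and angle between clip's own z axis and vertical below 0.12 rad and linear speed of clip below 0.02 m/s); the robot touches nothing.
It fails at once if the clip is forced against the carousel (more than 25 N) (contact force between clip and stand above 25 N).
It fails at once if the robot itself shoves the carousel (more than 30 N) (contact force between the arm and stand above 30 N).
It fails at once if the jar is displaced by more than 20 mm (distance of jar from where it was at the start of the episode above 0.02 m).
It fails at once if the spray can is displaced by more than 20 mm (distance of spray from where it was at the start of the episode above 0.02 m).
It fails at once if the hairbrush is displaced by more than 20 mm (distance of hairbrush from where it was at the start of the episode above 0.02 m).
It also fails if it takes over 67 s, if anything falls off the work surface, if the arm or the gripper's body presses on something with over 40 N, if the wrist force passes 120 N, or if a joint passes its speed limit or range.

## Working session

There is one attempt and no reset: what is moved stays moved. The work goes in short steps, Python scripts to look and compute and a tool call to move; the robot and the scene stay as the last step left them, time stands still between calls to the robot, and variables do not carry over. Pictures are saved under pics/ and viewed, about 8 in all and at most 12, crops included, and the job is handed in when it is done.

Besides the shell and the picture viewer there is one more tool, called after "Emit:" by a JSON object that holds its "method" and its "body", one argument or row to a line. arm_command: Moves the arm, as the interface text tells. Its arguments: {"type":"object","properties":{"targets":{"type":"array","items":{"type":"object","properties":{"offset":{"type":"array","items":{"type":"number"}},"rot":{"type":"array","items":{"type":"number"}}}}},"hand":{"type":"number"}},"required":["targets"]}

```bash
mkdir -p pics; ls
python3 - <<'E'
from plant import arm
import cv2,pickle
for n in("scene","top"):
    c=arm.capture(n);pickle.dump(c,open(n+'.pkl','wb'));cv2.imwrite(f'pics/{n}0.png',c['frame'])
    print(n,c['fx'],c['fy'],c['cx'],c['cy'],c['xyz'],c['orientation'])
print(arm.state())
E
```

```text
pics
scene 582.2495500363835 582.2495500363835 315.016690524496 242.13956995243063 [1037.28447193 -332.21223491  943.04617938] [-2.31120328 -1.17758427  0.37351593]
top 484.72701662971235 484.72701662971235 323.7701448880678 237.42773017474155 [446.35340058  -1.14262001 946.36598191] [-2.16341124  2.14043096 -0.07798874]
{'time': 0.1, 'joint_positions': array([ 1.32300595e+00,  2.60613274e-01, -1.39237973e-01,  1.17269497e+00,
        3.46739310e-05,  1.57079391e+00]), 'qvel': array([-0.00066077, -0.00081924,  0.00231595, -0.00023468,  0.00059441,
       -0.00154422]), 'joint_efforts': array([ 1.17082396e-03, -4.06511199e+01,  2.54526168e+01,  1.00976360e-02,
        2.03289023e-04, -6.24544384e-06]), 'ee_pos': array([128.60271253, 508.37739833, 230.55157333]), 'tool_rot': array([-3.88198365e-01, -3.11726229e+00,  2.72070308e-03]), 'contact_force': array([ 0.1522226 , -0.52191833, -0.37540154]), 'wrist_torque': array([ 0.0356485 ,  0.02188292, -0.00758972]), 'finger_gap': 0.9985676037639925}
```

View pics/scene0.png

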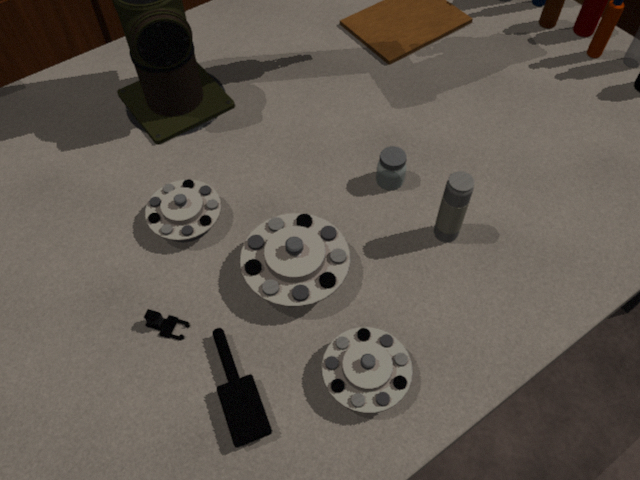

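View pics/top0.png

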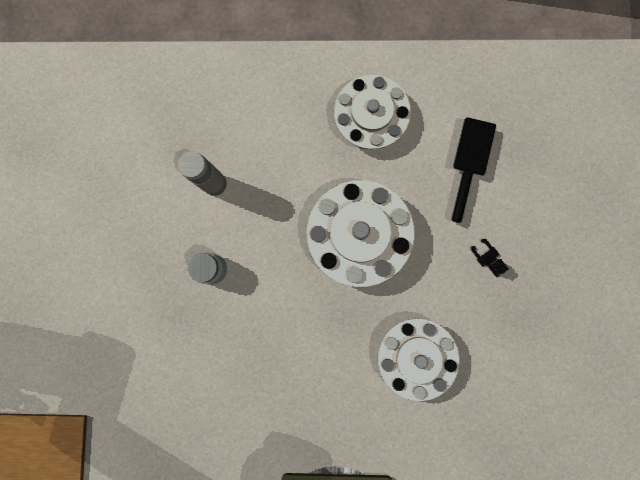

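The scene shows the black clip at (167,324), lips pointing to lower right. The top view has it at (490,257), mouth up-left and grip block down-right. The large stand is at top (361,232). Look-alikes for the stand are the smaller ones at top (372,107) and (420,360). For the clip, the only other black things are the hairbrush at (472,160) and the black pots on the trays. The spray can is at (200,170) and the jar at (205,268).

```bash
cat > h.py <<'E'
import numpy as np,cv2,pickle
from scipy.spatial.transform import Rotation as R
def ray(c,u,v):
    d=np.stack([(np.asarray(u,float)-c['cx'])/c['fx'],(np.asarray(v,float)-c['cy'])/c['fy'],np.ones(np.shape(u))],-1)
    return d@R.from_rotvec(c['orientation']).as_matrix().T
def plane(c,u,v,z):
    d=ray(c,u,v); return c['xyz']+d*((z-c['xyz'][2])/d[...,2])[...,None]
def cloud(c):
    v,u=np.mgrid[:480,:640]; return c['xyz']+ray(c,u,v)*c['depth'][...,None]
def tri(c1,p1,c2,p2):
    d1,d2=ray(c1,*p1),ray(c2,*p2)
    s=np.linalg.lstsq(np.c_[d1,-d2],c2['xyz']-c1['xyz'],rcond=None)[0]
    a,b=c1['xyz']+s[0]*d1,c2['xyz']+s[1]*d2
    return (a+b)/2,np.linalg.norm(a-b)
E
python3 - <<'E'
from h import *
np.set_printoptions(precision=1,suppress=True)
t=pickle.load(open('top.pkl','rb'));s=pickle.load(open('scene.pkl','rb'))
for n,c,hub,cl in(('top',t,(361,232),(460,230,520,285)),('scene',s,(295,250),(135,300,200,350))):
    P=cloud(c);x,y=hub
    W=P[y-75:y+75,x-75:x+75].reshape(-1,3);z=W[:,2];z=z[np.isfinite(z)]
    h,e=np.histogram(z,np.arange(-6,120,3));print(n,'z hist',[(int(a),int(b)) for a,b in zip(e,h) if b>25])
    g=cv2.cvtColor(c['frame'],cv2.COLOR_BGR2GRAY)
    x0,y0,x1,y1=cl;m=g[y0:y1,x0:x1]<35
    v,u=np.nonzero(m);v+=y0;u+=x0
    Q=P[v,u];print('clip px',len(u),'z pct',np.percentile(Q[:,2],[5,25,50,75,95]))
    T=Q[Q[:,2]>25];print('block n',len(T),'mean',T.mean(0))
    A=Q[(Q[:,2]<14)];print('plate mean',A.mean(0),len(A))
    # print tilt of table
    print('table near clip',np.median(P[y0:y1,x0:x1][g[y0:y1,x0:x1]>100][:,2]))
a=cv2.resize(t['frame'][225:290,455:525],None,fx=8,fy=8,interpolation=cv2.INTER_CUBIC)
b=cv2.resize(t['frame'][205:260,335:390],None,fx=4,fy=4,interpolation=cv2.INTER_CUBIC)
o=np.zeros((520,790,3),np.uint8);o[:,:560]=np.clip(a*1.6,0,255);o[:220,565:785]=b;cv2.imwrite('pics/crop.png',o)
E
```

```text
top z hist [(-6, 319), (-3, 5279), (0, 7036), (3, 782), (48, 418), (51, 2653), (54, 1166), (57, 234), (60, 1170), (63, 482), (69, 245), (72, 1699), (75, 639), (93, 46), (96, 152), (99, 47)]
clip px 478 z pct [ 3.9  6.   7.4 30.2 37.1]
block n 130 mean [ 490.7 -294.2   48.8]
plate mean [ 511.4 -284.5    6.4] 324
table near clip 0.05819998094608536
scene z hist [(-6, 347), (-3, 5290), (0, 7499), (3, 1157), (48, 357), (51, 2075), (54, 1099), (57, 346), (60, 1089), (63, 514), (66, 65), (69, 250), (72, 1352), (75, 647), (93, 51), (96, 112), (99, 52)]
clip px 627 z pct [ 3.5  5.6  7.4 24.4 37.8]
block n 155 mean [ 501.4 -301.1   46.6]
plate mean [ 512.8 -287.4    6.3] 425
table near clip 0.2493563232806082
```

View pics/crop.png

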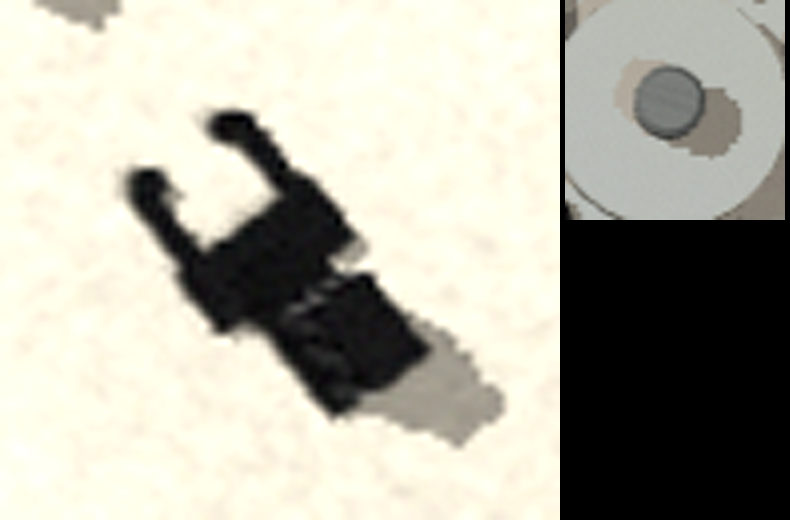

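The crop shows the clip lying flat. Its lips are at crop (235,122) and (150,185), and the block top runs from (370,275) to (428,348), centred near (372,332). The post head is a grey disc near the centre of the hub.

Run:
```python
from h import *
np.set_printoptions(precision=1,suppress=True)
t=pickle.load(open('top.pkl','rb'));s=pickle.load(open('scene.pkl','rb'))
f=lambda p:(455+(p[0]+.5)/8-.5,225+(p[1]+.5)/8-.5)
l1=plane(t,*f((232,125)),6);l2=plane(t,*f((150,186)),6);b=plane(t,*f((372,332)),36)
m=(l1+l2)/2;d=(m-b)[:2];print('lips',l1,l2,np.linalg.norm(l1-l2),'block',b,'dist',np.linalg.norm(d),'yaw',np.degrees(np.arctan2(d[1],d[0])))
w=(l1-l2)[:2];print('yaw from lips',np.degrees(np.arctan2(w[1],w[0]))+90)
for n,c,cl in(('top',t,(455,225,525,290)),('scene',s,(135,300,200,350))):
    P=cloud(c);x0,y0,x1,y1=cl;g=cv2.cvtColor(c['frame'],cv2.COLOR_BGR2GRAY)
    Q=P[y0:y1,x0:x1][g[y0:y1,x0:x1]<35];T=Q[(Q[:,2]>32)&(Q[:,2]<41)]
    r=cv2.minAreaRect(T[:,:2].astype(np.float32));print(n,'block top',r,np.median(T[:,2]),len(T))
    A=Q[Q[:,2]<12];r=cv2.minAreaRect(Q[Q[:,2]<45][:,:2].astype(np.float32));print('whole',r)
# post: head top and hub, both views
for n,c,h in(('top',t,(361,232)),('scene',s,(295,250))):
    P=cloud(c);x,y=h;W=P[y-75:y+75,x-75:x+75]
    for nm,lo,hi in(('head',94,103),('hub',70,78)):
        mk=((W[...,2]>lo)&(W[...,2]<hi)).astype(np.uint8)
        cn=max(cv2.findContours(mk,0,cv2.CHAIN_APPROX_NONE)[0],key=cv2.contourArea)[:,0]
        zz=np.median(W[mk>0][:,2]);E=plane(c,cn[:,0]+x-75,cn[:,1]+y-75,zz)[:,:2]
        (cx,cy),r=cv2.minEnclosingCircle(E.astype(np.float32))
        A=np.c_[2*E,np.ones(len(E))];q=np.linalg.lstsq(A,(E**2).sum(1),rcond=None)[0];print(n,nm,'z',zz,'fit',q[:2],np.sqrt(q[2]+q[:2]@q[:2]))
    for uv in ():pass
for nm,uv,z in(('spray',(192,163),160),('jar',(203,267),75)):print(nm,plane(t,*uv,z))
```

```text
lips [ 542.7 -278.5    6. ] [ 527.8 -258.6    6. ] 24.88797443658725 block [ 491.7 -300.7   36. ] dist 54.18059034389487 yaw 36.458869402937665
yaw from lips 36.945329309442094
top block top ((491.935302734375, -299.66888427734375), (24.390138626098633, 15.755034446716309), 36.27482986450195) 35.6423914404553 111
whole ((508.41455078125, -287.0055236816406), (74.49748992919922, 38.700172424316406), 31.138504028320312)
scene block top ((492.7892150878906, -300.6542663574219), (25.7037353515625, 16.30900764465332), 39.82481384277344) 36.311215077260215 122
whole ((508.0144958496094, -287.8892517089844), (76.66584014892578, 39.867889404296875), 31.794694900512695)
top head z 97.62834915230917 fit [549.9 -37.4] 14.80518347354577
top hub z 74.03408930312628 fit [549.9 -37.6] 53.931855219013435
scene head z 97.75384071978931 fit [552.  -38.2] 14.819082770889407
scene hub z 74.13065909987029 fit [551.3 -38.1] 54.406421866868406
spray [652.4 247.3 160. ]
jar [482.2 246.1  75. ]
```

```bash
cat >> h.py <<'E'
# commanded pose kept as (pos, yaw of tool y, degrees), tool pointing down
def axes(yaw):
    a=np.radians(yaw);y=np.array([np.cos(a),np.sin(a),0]);z=np.array([0,0,-1.]);return np.c_[np.cross(y,z),y,z]
def leg(pos,yaw,tp,tyaw):
    o=np.round(axes(yaw).T@(np.array(tp)-pos)/40,2);r=round(yaw-tyaw,1)
    print('offset',o,'rotz',r); return pos+axes(yaw)@o*40,yaw-r
E
python3 - <<'E'
from h import *
p,y=np.array([128.764,508.955,231.304]),75.8
print(axes(y).round(3).tolist(), R.from_rotvec([-3.88198365e-01,-3.11726229,.0027]).as_matrix().round(3).tolist())
a=p.copy();b=np.array([492,-300.3,180])
for i in range(1,6): p,y=leg(p,y,a+(b-a)*i/5,75.8-129.2*i/5)
print(p,y)
E
```

```text
[[-0.969, 0.245, 0.0], [0.245, 0.969, 0.0], [0.0, 0.0, -1.0]] [[-0.969, 0.245, -0.0], [0.245, 0.969, -0.002], [0.0, -0.002, -1.0]]
offset [-2.75 -3.48  0.26] rotz 25.8
offset [-3.99 -1.93  0.25] rotz 25.9
offset [-4.44  0.01  0.26] rotz 25.8
offset [-3.99  1.93  0.26] rotz 25.9
offset [-2.74  3.49  0.25] rotz 25.8
[ 492.14637632 -300.28318286  180.104     ] -53.4
```

Emit:
{"method": "arm_command", "body": {
  "hand": 0,
  "targets": [
    {"offset": [-0.55,-0.7,0.05],"rot": [0,0,5.2]},
    {"offset": [-1.1,-1.39,0.1],"rot": [0,0,10.3]},
    {"offset": [-1.65,-2.09,0.16],"rot": [0,0,15.5]},
    {"offset": [-2.2,-2.78,0.21],"rot": [0,0,20.6]},
    {"offset": [-2.75,-3.48,0.26],"rot": [0,0,25.8]}
  ]
}}

```text
time: 0.52
ee_pos: [201.3, 345.2, 220.3]
tool_rot: [1.08, 2.95, -0.001]
contact_force: [1.0, 0.5, 0.3]
finger_gap: 0.504
```

Emit:
{"method": "arm_command", "body": {
  "targets": [
    {"offset": [-0.8,-0.39,0.05],"rot": [0,0,5.2]},
    {"offset": [-1.6,-0.77,0.1],"rot": [0,0,10.4]},
    {"offset": [-2.39,-1.16,0.15],"rot": [0,0,15.5]},
    {"offset": [-3.19,-1.54,0.2],"rot": [0,0,20.7]},
    {"offset": [-3.99,-1.93,0.25],"rot": [0,0,25.9]}
  ]
}}

```text
time: 0.93
ee_pos: [273.9, 183.6, 210.7]
tool_rot: [1.713, 2.633, -0.0]
contact_force: [0.8, -0.1, 0.8]
finger_gap: 0.499
```

Emit:
{"method": "arm_command", "body": {
  "targets": [
    {"offset": [-0.89,0,0.05],"rot": [0,0,5.2]},
    {"offset": [-1.78,0,0.1],"rot": [0,0,10.3]},
    {"offset": [-2.66,0.01,0.16],"rot": [0,0,15.5]},
    {"offset": [-3.55,0.01,0.21],"rot": [0,0,20.6]},
    {"offset": [-4.44,0.01,0.26],"rot": [0,0,25.8]}
  ]
}}

```text
time: 1.35
ee_pos: [346.8, 21.6, 200.3]
tool_rot: [-2.259, -2.183, -0.0]
contact_force: [0.7, -0.0, -0.5]
finger_gap: 0.502
```

Emit:
{"method": "arm_command", "body": {
  "targets": [
    {"offset": [-0.8,0.39,0.05],"rot": [0,0,5.2]},
    {"offset": [-1.6,0.77,0.1],"rot": [0,0,10.4]},
    {"offset": [-2.39,1.16,0.16],"rot": [0,0,15.5]},
    {"offset": [-3.19,1.54,0.21],"rot": [0,0,20.7]},
    {"offset": [-3.99,1.93,0.26],"rot": [0,0,25.9]}
  ]
}}

```text
time: 1.77
ee_pos: [419.1, -140.3, 189.7]
tool_rot: [-2.691, -1.62, 0.0]
contact_force: [0.9, 0.0, 0.2]
finger_gap: 0.499
```

Emit:
{"method": "arm_command", "body": {
  "targets": [
    {"offset": [-0.7,0.9,0.08],"rot": [0,0,6.5]},
    {"offset": [-1.4,1.8,0.15],"rot": [0,0,13]},
    {"offset": [-2.1,2.7,0.2],"rot": [0,0,19.5]},
    {"offset": [-2.74,3.49,0.25],"rot": [0,0,25.8]},
    {"offset": [-2.74,3.49,0.25],"rot": [0,0,25.8]}
  ]
}}

```text
time: 2.18
ee_pos: [494.4, -305.8, 178.9]
tool_rot: [2.983, 0.975, 0.001]
contact_force: [0.5, 0.9, 0.3]
finger_gap: 0.497
```

Emit:
{"method": "arm_command", "body": {
  "targets": [
    {"offset": [0,0,0.6],"rot": [0,0,0]},
    {"offset": [0,0,1.2],"rot": [0,0,0]},
    {"offset": [0,0,1.8],"rot": [0,0,0]},
    {"offset": [0,0,2.3],"rot": [0,0,0]},
    {"offset": [0,0,2.75],"rot": [0,0,0]}
  ]
}}

```text
time: 2.6
ee_pos: [491.1, -299.5, 68.1]
tool_rot: [-2.98, -0.987, 0.003]
contact_force: [0.5, 0.1, -0.2]
finger_gap: 0.498
```

Emit:
{"method": "arm_command", "body": {
  "targets": [
    {"offset": [0,0,0],"rot": [0,0,0]},
    {"offset": [0,0,0],"rot": [0,0,0]},
    {"offset": [0,0,0],"rot": [0,0,0]},
    {"offset": [0,0,0],"rot": [0,0,0]},
    {"offset": [0,0,0],"rot": [0,0,0]}
  ]
}}

```text
time: 3.02
ee_pos: [493.2, -300.8, 71.6]
tool_rot: [2.981, 0.986, 0.003]
contact_force: [-0.9, 0.0, 0.7]
finger_gap: 0.5
```

Run:
```python
from plant import arm
from h import *
s=arm.capture('scene');t=arm.capture('top')
a=cv2.resize(s['frame'][240:370,90:250],None,fx=4.5,fy=4.5,interpolation=cv2.INTER_CUBIC)
cv2.imwrite('pics/c2.png',np.clip(a*1.8,0,255).astype(np.uint8))
st=arm.state();print(st['ee_pos'],st['tool_rot'],st['contact_force'],st['joint_positions'])
M=R.from_rotvec(st['tool_rot']).as_matrix();print(M.round(3))
```

```text
[ 492.87931353 -300.67165226   71.2486679 ] [2.98115182e+00 9.86092778e-01 2.12278832e-03] [-0.87991093 -0.48752569  1.18043974] [-5.47765786e-01  4.56796390e-01 -2.80955198e-01  8.30961585e-01
  5.75096299e-06  1.95493291e+00]
[[ 0.803  0.596  0.002]
 [ 0.596 -0.803 -0.001]
 [ 0.001  0.002 -1.   ]]
```

View pics/c2.png

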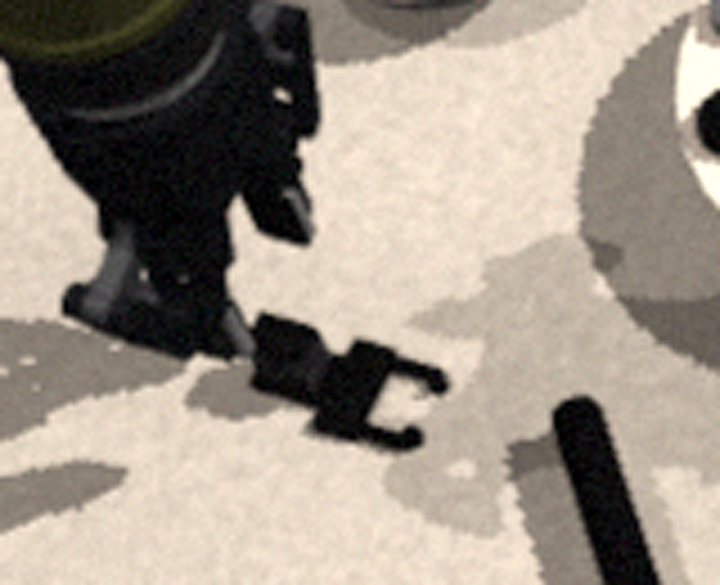

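The fingers straddle the block: finger tips are at crop (310,235) and (240,340), the block at (285,345). I'll descend and grip.

Emit:
{"method": "arm_command", "body": {
  "targets": [
    {"offset": [0,0,0.4],"rot": [0,0,0]},
    {"offset": [0,0,0.8],"rot": [0,0,0]},
    {"offset": [0,0,1.1],"rot": [0,0,0]},
    {"offset": [0,0,1.3],"rot": [0,0,0]},
    {"offset": [0,0,1.4],"rot": [0,0,0]}
  ]
}}

```text
time: 3.53
ee_pos: [491.7, -300.0, 13.3]
tool_rot: [-2.982, -0.986, 0.001]
contact_force: [-0.0, -0.6, 0.3]
finger_gap: 0.5
```

Emit:
{"method": "arm_command", "body": {
  "targets": [
    {"offset": [0,0,0.05],"rot": [0,0,0]},
    {"offset": [0,0,0.1],"rot": [0,0,0]},
    {"offset": [0,0,0.12],"rot": [0,0,0]},
    {"offset": [0,0,0.12],"rot": [0,0,0]},
    {"offset": [0,0,0.12],"rot": [0,0,0]}
  ]
}}

```text
time: 3.95
ee_pos: [492.6, -300.5, 9.8]
tool_rot: [2.982, 0.986, 0.001]
contact_force: [-0.6, -0.2, -0.2]
finger_gap: 0.499
```

Emit:
{"method": "arm_command", "body": {
  "hand": -1,
  "targets": [
    {"offset": [0,0,0],"rot": [0,0,0]},
    {"offset": [0,0,0],"rot": [0,0,0]},
    {"offset": [0,0,0],"rot": [0,0,0]},
    {"offset": [0,0,0],"rot": [0,0,0]},
    {"offset": [0,0,0],"rot": [0,0,0]}
  ]
}}

```text
time: 4.37
ee_pos: [492.7, -300.6, 9.8]
tool_rot: [2.982, 0.986, 0.001]
contact_force: [-0.0, 0.2, 4.0]
finger_gap: 0.174
```

Emit:
{"method": "arm_command", "body": {
  "targets": [
    {"offset": [0,0,0],"rot": [0,0,0]},
    {"offset": [0,0,0],"rot": [0,0,0]},
    {"offset": [0,0,0],"rot": [0,0,0]},
    {"offset": [0,0,0],"rot": [0,0,0]},
    {"offset": [0,0,0],"rot": [0,0,0]}
  ]
}}

```text
time: 4.78
ee_pos: [492.6, -300.6, 9.8]
tool_rot: [2.982, 0.986, 0.001]
contact_force: [-0.5, 0.4, 6.1]
finger_gap: 0.173
```

Emit:
{"method": "arm_command", "body": {
  "targets": [
    {"offset": [0,0,-0.2],"rot": [0,0,0]},
    {"offset": [0,0,-0.7],"rot": [0,0,0]},
    {"offset": [0,0,-1.5],"rot": [0,0,0]},
    {"offset": [0,0,-2.3],"rot": [0,0,0]},
    {"offset": [0,0,-2.77],"rot": [0,0,0]}
  ]
}}

```text
time: 5.2
ee_pos: [492.8, -300.6, 123.0]
tool_rot: [2.981, 0.986, 0.002]
contact_force: [0.4, -0.0, -1.0]
finger_gap: 0.176
```

Emit:
{"method": "arm_command", "body": {
  "targets": [
    {"offset": [0.2,-0.3,0],"rot": [0,0,0]},
    {"offset": [0.5,-0.75,0],"rot": [0,0,0]},
    {"offset": [0.85,-1.3,0],"rot": [0,0,0]},
    {"offset": [1.2,-1.85,0],"rot": [0,0,0]},
    {"offset": [1.55,-2.4,0],"rot": [0,0,0]}
  ]
}}

```text
time: 5.62
ee_pos: [483.1, -184.3, 119.0]
tool_rot: [-2.981, -0.985, 0.003]
contact_force: [0.1, 0.8, -1.6]
finger_gap: 0.173
```

Emit:
{"method": "arm_command", "body": {
  "targets": [
    {"offset": [0.4,-0.6,0],"rot": [0,0,0]},
    {"offset": [0.8,-1.15,0],"rot": [0,0,0]},
    {"offset": [1.1,-1.6,0],"rot": [0,0,0]},
    {"offset": [1.28,-1.87,0],"rot": [0,0,0]},
    {"offset": [1.36,-2.0,0],"rot": [0,0,0]}
  ]
}}

```text
time: 6.03
ee_pos: [478.8, -87.0, 119.1]
tool_rot: [-2.979, -0.99, 0.004]
contact_force: [-1.0, -0.4, -1.1]
finger_gap: 0.178
```

Emit:
{"method": "arm_command", "body": {
  "targets": [
    {"offset": [0,0,0.1],"rot": [0,0,0]},
    {"offset": [0,0,0.2],"rot": [0,0,0]},
    {"offset": [0,0,0.25],"rot": [0,0,0]},
    {"offset": [0,0,0.25],"rot": [0,0,0]},
    {"offset": [0,0,0.25],"rot": [0,0,0]}
  ]
}}

```text
time: 6.45
ee_pos: [480.4, -90.3, 109.7]
tool_rot: [-2.983, -0.984, 0.001]
contact_force: [-0.0, 0.5, -0.5]
finger_gap: 0.175
```

Run:
```python
from plant import arm
from h import *
np.set_printoptions(precision=1,suppress=True)
o=np.zeros((560,800,3),np.uint8)
for n,(x0,y0,x1,y1),X in(('scene',(190,210,320,320),0),('top',(330,200,430,290),405)):
    c=arm.capture(n);pickle.dump(c,open(n+'1.pkl','wb'))
    a=cv2.resize(c['frame'][y0:y1,x0:x1],(395 if X else 400,int((y1-y0)*(395 if X else 400)/(x1-x0))),interpolation=cv2.INTER_CUBIC)
    o[:a.shape[0],X:X+a.shape[1]]=np.clip(a*1.5,0,255)
cv2.imwrite('pics/c3.png',o[:360])
st=arm.state();print(st['ee_pos'],st['contact_force'],st['finger_gap'])
```

```text
[480.8 -90.2 110.1] [ 0.1  0.1 -0.7] 0.17440849281072535
```

View pics/c3.png

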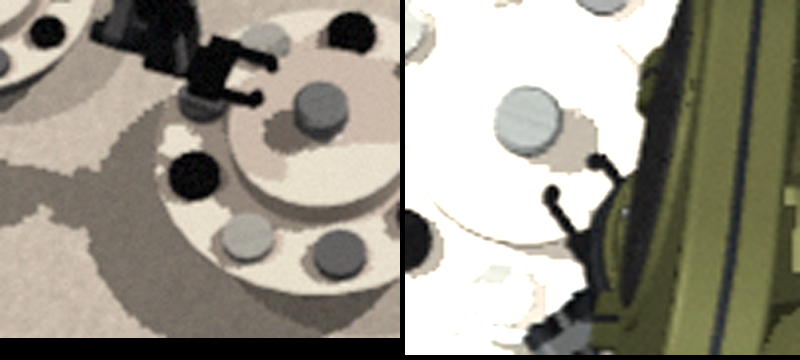

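The clip is held level. Its lips are at scene px about (277,230) and (273,241), and top px about (378,240) and (367,248). The post head is at top px about (361,231).

Run:
```python
from h import *
np.set_printoptions(precision=1,suppress=True)
s=pickle.load(open('scene1.pkl','rb'));t=pickle.load(open('top1.pkl','rb'))
fs=lambda x,y:(190+(x+.5)/3.077-.5,210+(y+.5)/3.077-.5)
ft=lambda x,y:(330+(x-405+.5)/3.95-.5,200+(y+.5)/3.95-.5)
z=110-9.8+6
for c,L in((t,[ft(597,160),ft(552,193)]),(s,[fs(270,63),fs(257,98)])):
    l=[plane(c,*p,z) for p in L];m=(l[0]+l[1])/2;w=(l[0]-l[1])[:2]
    print('lips',l,np.linalg.norm(w),'mid',m,'yaw',np.degrees(np.arctan2(w[1],w[0]))%180-90)
ux=np.array([.803,.596]);uy=np.array([-.596,.803])
print('expected mid',np.array([480.8,-90.2])+54.5*ux)
print('head top view crop',plane(t,*ft(528,121),97.7))
print('axis rel TCP in clip x,y',[(np.array(a)-[480.8,-90.2])@[ux,uy][i] for a in([550.7,-37.8],) for i in(0,1)])
```

```text
lips [array([530.9, -67.9, 106.2]), array([516.2, -48.2, 106.2])] 24.600372277680307 mid [523.5 -58.  106.2] yaw 36.826215799319655
lips [array([515.1, -48.5, 106.2]), array([530.8, -67.8, 106.2])] 24.940984052805796 mid [523.  -58.2 106.2] yaw 39.16048897078761
expected mid [524.6 -57.7]
head top view crop [548.9 -37.9  97.7]
axis rel TCP in clip x,y [np.float64(87.36010000000003), np.float64(0.41679999999999007)]
```

Emit:
{"method": "arm_command", "body": {
  "targets": [
    {"offset": [0,0,0.15],"rot": [0,0,0]},
    {"offset": [0,0,0.3],"rot": [0,0,0]},
    {"offset": [0,0,0.43],"rot": [0,0,0]},
    {"offset": [0,0,0.53],"rot": [0,0,0]},
    {"offset": [0,0,0.58],"rot": [0,0,0]}
  ]
}}

```text
time: 6.97
ee_pos: [480.0, -89.4, 85.9]
tool_rot: [-2.982, -0.986, 0.002]
contact_force: [-0.4, -0.1, 0.0]
finger_gap: 0.172
```

Emit:
{"method": "arm_command", "body": {
  "targets": [
    {"offset": [0,0,0.01],"rot": [0,0,0]},
    {"offset": [0,0,0.02],"rot": [0,0,0]},
    {"offset": [0,0,0.025],"rot": [0,0,0]},
    {"offset": [0,0,0.025],"rot": [0,0,0]},
    {"offset": [0,0,0.025],"rot": [0,0,0]}
  ]
}}

```text
time: 7.38
ee_pos: [480.9, -89.6, 86.1]
tool_rot: [2.982, 0.986, 0.001]
contact_force: [0.7, 0.6, -0.0]
finger_gap: 0.175
```

Emit:
{"method": "arm_command", "body": {
  "targets": [
    {"offset": [0,0,0.01],"rot": [0,0,0]},
    {"offset": [0,0,0.02],"rot": [0,0,0]},
    {"offset": [0,0,0.025],"rot": [0,0,0]},
    {"offset": [0,0,0.025],"rot": [0,0,0]},
    {"offset": [0,0,0.025],"rot": [0,0,0]}
  ]
}}

```text
time: 7.8
ee_pos: [480.7, -89.6, 84.9]
tool_rot: [-2.983, -0.986, 0.0]
contact_force: [-0.9, -0.6, -0.5]
finger_gap: 0.178
```

Emit:
{"method": "arm_command", "body": {
  "targets": [
    {"offset": [0,0,0.005],"rot": [0,0,0]},
    {"offset": [0,0,0.01],"rot": [0,0,0]},
    {"offset": [0,0,0.015],"rot": [0,0,0]},
    {"offset": [0,0,0.015],"rot": [0,0,0]},
    {"offset": [0,0,0.015],"rot": [0,0,0]}
  ]
}}

```text
time: 8.22
ee_pos: [480.7, -89.6, 84.3]
tool_rot: [-2.983, -0.987, 0.0]
contact_force: [0.2, -0.6, -0.6]
finger_gap: 0.175
```

Emit:
{"method": "arm_command", "body": {
  "targets": [
    {"offset": [0,0,0.005],"rot": [0,0,0]},
    {"offset": [0,0,0.01],"rot": [0,0,0]},
    {"offset": [0,0,0.015],"rot": [0,0,0]},
    {"offset": [0,0,0.015],"rot": [0,0,0]},
    {"offset": [0,0,0.015],"rot": [0,0,0]}
  ]
}}

```text
time: 8.63
ee_pos: [480.6, -89.6, 83.7]
tool_rot: [-2.983, -0.986, 0.0]
contact_force: [0.2, 0.5, -0.7]
finger_gap: 0.176
```

Emit:
{"method": "arm_command", "body": {
  "targets": [
    {"offset": [0,0,0.005],"rot": [0,0,0]},
    {"offset": [0,0,0.01],"rot": [0,0,0]},
    {"offset": [0,0,0.01],"rot": [0,0,0]},
    {"offset": [0,0,0.01],"rot": [0,0,0]},
    {"offset": [0,0,0.01],"rot": [0,0,0]}
  ]
}}

```text
time: 9.05
ee_pos: [480.7, -89.6, 83.5]
tool_rot: [2.983, 0.986, 0.0]
contact_force: [-1.6, -0.0, 1.5]
finger_gap: 0.18
```

Emit:
{"method": "arm_command", "body": {
  "targets": [
    {"offset": [0,0,0.004],"rot": [0,0,0]},
    {"offset": [0,0,0.008],"rot": [0,0,0]},
    {"offset": [0,0,0.008],"rot": [0,0,0]},
    {"offset": [0,0,0.008],"rot": [0,0,0]},
    {"offset": [0,0,0.008],"rot": [0,0,0]}
  ]
}}

```text
time: 9.47
ee_pos: [480.8, -89.7, 83.3]
tool_rot: [2.982, 0.986, 0.001]
contact_force: [-1.5, -0.3, 5.1]
finger_gap: 0.173
```

The hub is felt at TCP z≈83.4, so the clip underside and hub top are at about 73.6. This agrees with the depth reading. I'll lift 0.5 mm and advance.

Emit:
{"method": "arm_command", "body": {
  "targets": [
    {"offset": [0,0,-0.012],"rot": [0,0,0]},
    {"offset": [0.1,0,-0.015],"rot": [0,0,0]},
    {"offset": [0.25,0,-0.015],"rot": [0,0,0]},
    {"offset": [0.38,0,-0.015],"rot": [0,0,0]},
    {"offset": [0.46,0,-0.015],"rot": [0,0,0]}
  ]
}}

```text
time: 9.88
ee_pos: [496.5, -78.1, 83.5]
tool_rot: [2.982, 0.987, 0.001]
contact_force: [-0.4, -0.9, 2.3]
finger_gap: 0.177
```

Emit:
{"method": "arm_command", "body": {
  "targets": [
    {"offset": [0.01,0,0],"rot": [0,0,0]},
    {"offset": [0.02,0,0],"rot": [0,0,0]},
    {"offset": [0.025,0,0],"rot": [0,0,0]},
    {"offset": [0.025,0,0],"rot": [0,0,0]},
    {"offset": [0.025,0,0],"rot": [0,0,0]}
  ]
}}

```text
time: 10.3
ee_pos: [496.2, -78.0, 83.5]
tool_rot: [-2.983, -0.986, 0.0]
contact_force: [-0.2, 0.1, -0.0]
finger_gap: 0.175
```

Emit:
{"method": "arm_command", "body": {
  "targets": [
    {"offset": [0.015,0,0],"rot": [0,0,0]},
    {"offset": [0.03,0,0],"rot": [0,0,0]},
    {"offset": [0.045,0,0],"rot": [0,0,0]},
    {"offset": [0.06,0,0],"rot": [0,0,0]},
    {"offset": [0.06,0,0],"rot": [0,0,0]}
  ]
}}

```text
time: 10.72
ee_pos: [498.1, -76.5, 83.5]
tool_rot: [-2.983, -0.986, 0.0]
contact_force: [0.3, 0.2, 1.3]
finger_gap: 0.172
```

Emit:
{"method": "arm_command", "body": {
  "targets": [
    {"offset": [0.01,0,0],"rot": [0,0,0]},
    {"offset": [0.02,0,0],"rot": [0,0,0]},
    {"offset": [0.03,0,0],"rot": [0,0,0]},
    {"offset": [0.03,0,0],"rot": [0,0,0]},
    {"offset": [0.03,0,0],"rot": [0,0,0]}
  ]
}}

```text
time: 11.13
ee_pos: [499.1, -75.9, 83.5]
tool_rot: [2.983, 0.986, -0.0]
contact_force: [-0.3, -0.6, 0.6]
finger_gap: 0.178
```

Emit:
{"method": "arm_command", "body": {
  "targets": [
    {"offset": [0.01,0,0],"rot": [0,0,0]},
    {"offset": [0.02,0,0],"rot": [0,0,0]},
    {"offset": [0.025,0,0],"rot": [0,0,0]},
    {"offset": [0.025,0,0],"rot": [0,0,0]},
    {"offset": [0.025,0,0],"rot": [0,0,0]}
  ]
}}

```text
time: 11.55
ee_pos: [499.7, -75.7, 83.6]
tool_rot: [2.982, 0.986, -0.001]
contact_force: [-2.5, -4.0, 2.0]
finger_gap: 0.172
```

Emit:
{"method": "arm_command", "body": {
  "targets": [
    {"offset": [0.006,0,0],"rot": [0,0,0]},
    {"offset": [0.012,0,0],"rot": [0,0,0]},
    {"offset": [0.018,0,0],"rot": [0,0,0]},
    {"offset": [0.02,0,0],"rot": [0,0,0]},
    {"offset": [0.02,0,0],"rot": [0,0,0]}
  ]
}}

```text
time: 11.97
ee_pos: [500.2, -75.5, 83.6]
tool_rot: [2.982, 0.985, -0.002]
contact_force: [-3.4, -4.4, 1.9]
finger_gap: 0.171
```

Emit:
{"method": "arm_command", "body": {
  "targets": [
    {"offset": [0.005,0,0],"rot": [0,0,0]},
    {"offset": [0.01,0,0],"rot": [0,0,0]},
    {"offset": [0.015,0,0],"rot": [0,0,0]},
    {"offset": [0.015,0,0],"rot": [0,0,0]},
    {"offset": [0.015,0,0],"rot": [0,0,0]}
  ]
}}

```text
time: 12.38
ee_pos: [500.5, -75.3, 83.6]
tool_rot: [2.982, 0.985, -0.003]
contact_force: [-3.2, -4.8, 3.2]
finger_gap: 0.171
```

Emit:
{"method": "arm_command", "body": {
  "targets": [
    {"offset": [0.006,0.005,0],"rot": [0,0,0]},
    {"offset": [0.012,0.01,0],"rot": [0,0,0]},
    {"offset": [0.018,0.01,0],"rot": [0,0,0]},
    {"offset": [0.02,0.01,0],"rot": [0,0,0]},
    {"offset": [0.02,0.01,0],"rot": [0,0,0]}
  ]
}}

```text
time: 12.8
ee_pos: [500.7, -75.2, 83.6]
tool_rot: [2.982, 0.985, -0.004]
contact_force: [-5.0, -5.1, 4.6]
finger_gap: 0.173
```

Emit:
{"method": "arm_command", "body": {
  "targets": [
    {"offset": [0.006,0,0],"rot": [0,0,0]},
    {"offset": [0.012,0,0],"rot": [0,0,0]},
    {"offset": [0.018,0,0],"rot": [0,0,0]},
    {"offset": [0.02,0,0],"rot": [0,0,0]},
    {"offset": [0.02,0,0],"rot": [0,0,0]}
  ]
}}

```text
time: 13.22
ee_pos: [500.8, -75.0, 83.6]
tool_rot: [2.982, 0.985, -0.006]
contact_force: [-6.4, -7.1, 5.5]
finger_gap: 0.177
```

Emit:
{"method": "arm_command", "body": {
  "targets": [
    {"offset": [0,0,-0.008],"rot": [0,0,0]},
    {"offset": [0,0,-0.015],"rot": [0,0,0]},
    {"offset": [0,0,-0.015],"rot": [0,0,0]},
    {"offset": [0,0,-0.015],"rot": [0,0,0]},
    {"offset": [0,0,-0.015],"rot": [0,0,0]}
  ]
}}

```text
time: 13.63
ee_pos: [500.9, -74.7, 83.8]
tool_rot: [2.982, 0.985, -0.006]
contact_force: [-4.7, -6.2, 2.0]
finger_gap: 0.175
```

Emit:
{"method": "arm_command", "body": {
  "targets": [
    {"offset": [0.006,0.005,0],"rot": [0,0,0]},
    {"offset": [0.012,0.01,0],"rot": [0,0,0]},
    {"offset": [0.015,0.01,0],"rot": [0,0,0]},
    {"offset": [0.015,0.01,0],"rot": [0,0,0]},
    {"offset": [0.015,0.01,0],"rot": [0,0,0]}
  ]
}}

```text
time: 14.05
ee_pos: [501.1, -74.6, 83.7]
tool_rot: [2.982, 0.985, -0.007]
contact_force: [-5.5, -6.3, 3.1]
finger_gap: 0.174
```

Run:
```python
from plant import arm
from h import *
np.set_printoptions(precision=2,suppress=True)
st=arm.state();M=R.from_rotvec(st['tool_rot']).as_matrix()
print(st['ee_pos'],'F tool',M.T@st['contact_force'],'M tool',M.T@st['wrist_torque']);print(M)
o=np.zeros((400,800,3),np.uint8)
for n,(x0,y0,x1,y1),X in(('scene',(220,215,320,315),0),('top',(335,205,405,275),400)):
    c=arm.capture(n);a=cv2.resize(c['frame'][y0:y1,x0:x1],(400,400),interpolation=cv2.INTER_CUBIC)
    o[:,X:X+400]=np.clip(a*1.3,0,255)
cv2.imwrite('pics/c4.png',o)
```

```text
[501.05 -74.59  83.74] F tool [-8.19  1.77 -3.03] M tool [-0.24 -1.48  0.11]
[[ 0.8  0.6 -0. ]
 [ 0.6 -0.8 -0. ]
 [-0.  -0.  -1. ]]
```

View pics/c4.png

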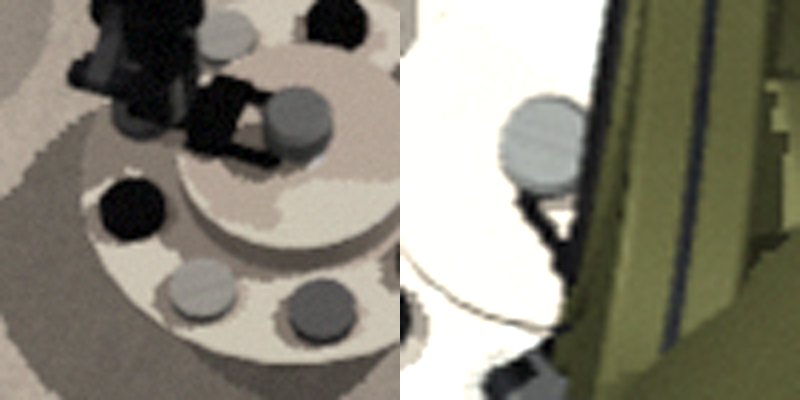

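Both arms are under the head: the near lip is at scene crop (280,158), the far one at (260,95), and it looks symmetric. I'll keep pushing gently.

Emit:
{"method": "arm_command", "body": {
  "targets": [
    {"offset": [0.005,0,0],"rot": [0,0,0]},
    {"offset": [0.01,0,0],"rot": [0,0,0]},
    {"offset": [0.015,0,0],"rot": [0,0,0]},
    {"offset": [0.02,0,0],"rot": [0,0,0]},
    {"offset": [0.02,0,0],"rot": [0,0,0]}
  ]
}}

```text
time: 14.57
ee_pos: [501.5, -74.2, 83.7]
tool_rot: [2.982, 0.985, -0.008]
contact_force: [-5.2, -5.7, 3.2]
finger_gap: 0.173
```

Emit:
{"method": "arm_command", "body": {
  "targets": [
    {"offset": [0.005,0,-0.005],"rot": [0,0,0]},
    {"offset": [0.01,0,-0.01],"rot": [0,0,0]},
    {"offset": [0.015,0,-0.01],"rot": [0,0,0]},
    {"offset": [0.015,0,-0.01],"rot": [0,0,0]},
    {"offset": [0.015,0,-0.01],"rot": [0,0,0]}
  ]
}}

```text
time: 14.98
ee_pos: [502.0, -73.7, 83.8]
tool_rot: [2.983, 0.985, -0.008]
contact_force: [-5.6, -4.7, 1.0]
finger_gap: 0.178
```

Emit:
{"method": "arm_command", "body": {
  "targets": [
    {"offset": [0.005,0,0],"rot": [0,0,0]},
    {"offset": [0.01,0,0],"rot": [0,0,0]},
    {"offset": [0.015,0,0],"rot": [0,0,0]},
    {"offset": [0.02,0,0],"rot": [0,0,0]},
    {"offset": [0.02,0,0],"rot": [0,0,0]}
  ]
}}

```text
time: 15.4
ee_pos: [502.9, -73.0, 83.8]
tool_rot: [2.983, 0.986, -0.007]
contact_force: [-4.2, -5.1, 0.6]
finger_gap: 0.175
```

Emit:
{"method": "arm_command", "body": {
  "targets": [
    {"offset": [0.005,0,0],"rot": [0,0,0]},
    {"offset": [0.01,0,0],"rot": [0,0,0]},
    {"offset": [0.015,0,0],"rot": [0,0,0]},
    {"offset": [0.02,0,0],"rot": [0,0,0]},
    {"offset": [0.02,0,0],"rot": [0,0,0]}
  ]
}}

```text
time: 15.82
ee_pos: [503.8, -72.5, 83.9]
tool_rot: [-2.983, -0.986, 0.006]
contact_force: [-4.2, -5.4, -0.1]
finger_gap: 0.173
```

Emit:
{"method": "arm_command", "body": {
  "targets": [
    {"offset": [0.005,0,0],"rot": [0,0,0]},
    {"offset": [0.01,0,0],"rot": [0,0,0]},
    {"offset": [0.015,0,0],"rot": [0,0,0]},
    {"offset": [0.02,0,0],"rot": [0,0,0]},
    {"offset": [0.02,0,0],"rot": [0,0,0]}
  ]
}}

```text
time: 16.23
ee_pos: [504.9, -71.7, 83.8]
tool_rot: [-2.982, -0.986, 0.005]
contact_force: [-3.1, -3.3, -1.3]
finger_gap: 0.176
```

Emit:
{"method": "arm_command", "body": {
  "targets": [
    {"offset": [0.01,0,0],"rot": [0,0,0]},
    {"offset": [0.02,0,0],"rot": [0,0,0]},
    {"offset": [0.03,0,0],"rot": [0,0,0]},
    {"offset": [0.04,0,0],"rot": [0,0,0]},
    {"offset": [0.05,0,0],"rot": [0,0,0]}
  ]
}}

```text
time: 16.65
ee_pos: [508.4, -69.8, 84.6]
tool_rot: [-2.982, -0.987, -0.002]
contact_force: [-2.2, -1.5, -1.7]
finger_gap: 0.176
```

Emit:
{"method": "arm_command", "body": {
  "targets": [
    {"offset": [0.01,0,0],"rot": [0,0,0]},
    {"offset": [0.02,0,0],"rot": [0,0,0]},
    {"offset": [0.03,0,0],"rot": [0,0,0]},
    {"offset": [0.04,0,0],"rot": [0,0,0]},
    {"offset": [0.05,0,0],"rot": [0,0,0]}
  ]
}}

```text
time: 17.07
ee_pos: [510.1, -68.8, 84.8]
tool_rot: [-2.982, -0.987, -0.002]
contact_force: [-0.6, 0.1, -0.7]
finger_gap: 0.176
```

Emit:
{"method": "arm_command", "body": {
  "targets": [
    {"offset": [0.01,0,0],"rot": [0,0,0]},
    {"offset": [0.02,0,0],"rot": [0,0,0]},
    {"offset": [0.03,0,0],"rot": [0,0,0]},
    {"offset": [0.04,0,0],"rot": [0,0,0]},
    {"offset": [0.05,0,0],"rot": [0,0,0]}
  ]
}}

```text
time: 17.48
ee_pos: [511.5, -67.8, 84.7]
tool_rot: [-2.983, -0.987, -0.001]
contact_force: [0.1, -0.0, -0.8]
finger_gap: 0.176
```

Emit:
{"method": "arm_command", "body": {
  "targets": [
    {"offset": [0.01,0,0.01],"rot": [0,0,0]},
    {"offset": [0.02,0,0.02],"rot": [0,0,0]},
    {"offset": [0.03,0,0.02],"rot": [0,0,0]},
    {"offset": [0.04,0,0.02],"rot": [0,0,0]},
    {"offset": [0.05,0,0.02],"rot": [0,0,0]}
  ]
}}

```text
time: 17.9
ee_pos: [512.9, -66.7, 83.8]
tool_rot: [2.983, 0.987, 0.0]
contact_force: [0.5, 0.3, -0.2]
finger_gap: 0.178
```

Emit:
{"method": "arm_command", "body": {
  "targets": [
    {"offset": [0.006,0,0],"rot": [0,0,0]},
    {"offset": [0.012,0,0],"rot": [0,0,0]},
    {"offset": [0.018,0,0],"rot": [0,0,0]},
    {"offset": [0.025,0,0],"rot": [0,0,0]},
    {"offset": [0.025,0,0],"rot": [0,0,0]}
  ]
}}

```text
time: 18.32
ee_pos: [513.7, -66.1, 83.8]
tool_rot: [-2.983, -0.987, -0.0]
contact_force: [1.3, 1.3, -1.2]
finger_gap: 0.173
```

Emit:
{"method": "arm_command", "body": {
  "targets": [
    {"offset": [0.005,0,0],"rot": [0,0,0]},
    {"offset": [0.01,0,0],"rot": [0,0,0]},
    {"offset": [0.015,0,0],"rot": [0,0,0]},
    {"offset": [0.02,0,0],"rot": [0,0,0]},
    {"offset": [0.02,0,0],"rot": [0,0,0]}
  ]
}}

```text
time: 18.73
ee_pos: [514.3, -65.6, 83.8]
tool_rot: [2.983, 0.987, 0.0]
contact_force: [0.9, -0.2, -1.7]
finger_gap: 0.173
```

Emit:
{"method": "arm_command", "body": {
  "targets": [
    {"offset": [0.005,0,0],"rot": [0,0,0]},
    {"offset": [0.01,0,0],"rot": [0,0,0]},
    {"offset": [0.015,0,0],"rot": [0,0,0]},
    {"offset": [0.015,0,0],"rot": [0,0,0]},
    {"offset": [0.015,0,0],"rot": [0,0,0]}
  ]
}}

```text
time: 19.15
ee_pos: [514.7, -65.4, 83.8]
tool_rot: [2.982, 0.986, -0.0]
contact_force: [0.1, -0.6, -0.1]
finger_gap: 0.176
```

Emit:
{"method": "arm_command", "body": {
  "targets": [
    {"offset": [0.005,0,0],"rot": [0,0,0]},
    {"offset": [0.01,0,0],"rot": [0,0,0]},
    {"offset": [0.012,0,0],"rot": [0,0,0]},
    {"offset": [0.012,0,0],"rot": [0,0,0]},
    {"offset": [0.012,0,0],"rot": [0,0,0]}
  ]
}}

```text
time: 19.57
ee_pos: [515.0, -65.0, 83.7]
tool_rot: [-2.983, -0.986, 0.0]
contact_force: [1.4, -1.1, -0.6]
finger_gap: 0.176
```

Emit:
{"method": "arm_command", "body": {
  "targets": [
    {"offset": [0.005,0,0],"rot": [0,0,0]},
    {"offset": [0.01,0,0],"rot": [0,0,0]},
    {"offset": [0.012,0,0],"rot": [0,0,0]},
    {"offset": [0.012,0,0],"rot": [0,0,0]},
    {"offset": [0.012,0,0],"rot": [0,0,0]}
  ]
}}

```text
time: 19.98
ee_pos: [515.4, -64.7, 83.7]
tool_rot: [-2.983, -0.987, 0.0]
contact_force: [0.4, 0.4, -0.4]
finger_gap: 0.173
```

Emit:
{"method": "arm_command", "body": {
  "targets": [
    {"offset": [0.005,0,0],"rot": [0,0,0]},
    {"offset": [0.01,0,0],"rot": [0,0,0]},
    {"offset": [0.015,0,0],"rot": [0,0,0]},
    {"offset": [0.015,0,0],"rot": [0,0,0]},
    {"offset": [0.015,0,0],"rot": [0,0,0]}
  ]
}}

```text
time: 20.4
ee_pos: [515.8, -64.4, 83.7]
tool_rot: [2.983, 0.986, -0.001]
contact_force: [-1.0, 0.1, -0.0]
finger_gap: 0.177
```

Emit:
{"method": "arm_command", "body": {
  "targets": [
    {"offset": [0.005,0,0],"rot": [0,0,0]},
    {"offset": [0.01,0,0],"rot": [0,0,0]},
    {"offset": [0.012,0,0],"rot": [0,0,0]},
    {"offset": [0.012,0,0],"rot": [0,0,0]},
    {"offset": [0.012,0,0],"rot": [0,0,0]}
  ]
}}

```text
time: 20.82
ee_pos: [515.9, -64.3, 83.7]
tool_rot: [2.983, 0.986, -0.002]
contact_force: [-2.6, -1.6, 0.0]
finger_gap: 0.18
```

Emit:
{"method": "arm_command", "body": {
  "targets": [
    {"offset": [0.005,0,0],"rot": [0,0,0]},
    {"offset": [0.01,0,0],"rot": [0,0,0]},
    {"offset": [0.012,0,0],"rot": [0,0,0]},
    {"offset": [0.012,0,0],"rot": [0,0,0]},
    {"offset": [0.012,0,0],"rot": [0,0,0]}
  ]
}}

```text
time: 21.23
ee_pos: [515.9, -64.3, 83.7]
tool_rot: [2.982, 0.986, -0.003]
contact_force: [-3.7, -3.6, 1.7]
finger_gap: 0.174
```

It has stopped: 5 N and no motion, 16.6 mm past first lip contact. That matches the geometry (18.5 mm at lip touch, minus the seat stop at -0.8, with compliance). I'll unload and let go.

Emit:
{"method": "arm_command", "body": {
  "targets": [
    {"offset": [-0.015,0,0],"rot": [0,0,0]},
    {"offset": [-0.025,0,0.003],"rot": [0,0,0]},
    {"offset": [-0.03,0,0.005],"rot": [0,0,0]},
    {"offset": [-0.03,0,0.005],"rot": [0,0,0]},
    {"offset": [-0.03,0,0.005],"rot": [0,0,0]}
  ]
}}

```text
time: 21.65
ee_pos: [515.9, -64.3, 83.6]
tool_rot: [-2.982, -0.987, -0.0]
contact_force: [-2.9, -1.7, 0.1]
finger_gap: 0.177
```

Emit:
{"method": "arm_command", "body": {
  "hand": -0.1,
  "targets": [
    {"offset": [0,0,0],"rot": [0,0,0]},
    {"offset": [0,0,0],"rot": [0,0,0]},
    {"offset": [0,0,0],"rot": [0,0,0]},
    {"offset": [0,0,0],"rot": [0,0,0]},
    {"offset": [0,0,0],"rot": [0,0,0]}
  ]
}}

```text
time: 22.07
ee_pos: [516.2, -64.3, 83.7]
tool_rot: [2.983, 0.987, 0.001]
contact_force: [0.2, -0.1, 0.9]
finger_gap: 0.449
```

Emit:
{"method": "arm_command", "body": {
  "targets": [
    {"offset": [0,0,0],"rot": [0,0,0]},
    {"offset": [0,0,-0.1],"rot": [0,0,0]},
    {"offset": [0,0,-0.4],"rot": [0,0,0]},
    {"offset": [0,0,-0.9],"rot": [0,0,0]},
    {"offset": [0,0,-1.5],"rot": [0,0,0]}
  ]
}}

```text
time: 22.48
ee_pos: [514.5, -64.3, 143.3]
tool_rot: [-2.981, -0.986, 0.004]
contact_force: [0.6, -1.0, 0.1]
finger_gap: 0.452
```

Emit:
{"method": "arm_command", "body": {
  "targets": [
    {"offset": [-0.5,0,-0.6],"rot": [0,0,0]},
    {"offset": [-1.2,0,-1.2],"rot": [0,0,0]},
    {"offset": [-2,0,-1.5],"rot": [0,0,0]},
    {"offset": [-2.8,0,-1.5],"rot": [0,0,0]},
    {"offset": [-3.6,0,-1.5],"rot": [0,0,0]}
  ]
}}

```text
time: 22.9
ee_pos: [400.0, -151.2, 205.1]
tool_rot: [2.98, 0.987, 0.004]
contact_force: [0.5, -0.1, -0.7]
finger_gap: 0.447
```

Emit:
{"method": "arm_command", "body": {
  "targets": [
    {"offset": [-0.6,0.6,0],"rot": [0,0,0]},
    {"offset": [-1,1.4,0],"rot": [0,0,0]},
    {"offset": [-1,2,0],"rot": [0,0,0]},
    {"offset": [-1,2,0],"rot": [0,0,0]},
    {"offset": [-1,2,0],"rot": [0,0,0]}
  ]
}}

```text
time: 23.32
ee_pos: [416.1, -239.4, 203.7]
tool_rot: [2.984, 0.984, 0.001]
contact_force: [-0.5, 0.4, 0.3]
finger_gap: 0.454
```

Run:
```python
from plant import arm
from h import *
np.set_printoptions(precision=1,suppress=True)
o=np.zeros((400,800,3),np.uint8)
for n,(x0,y0,x1,y1),X in(('scene',(220,210,320,310),0),('top',(335,200,405,270),400)):
    c=arm.capture(n);pickle.dump(c,open(n+'2.pkl','wb'));a=cv2.resize(c['frame'][y0:y1,x0:x1],(400,400),interpolation=cv2.INTER_CUBIC)
    o[:,X:X+400]=np.clip(a*1.3,0,255)
    P=cloud(c)[y0:y1,x0:x1];g=cv2.cvtColor(c['frame'],cv2.COLOR_BGR2GRAY)[y0:y1,x0:x1]
    Q=P[(g<35)&(abs(P[...,2]-109.5)<4)];
    if len(Q)>20: print(n,len(Q),'block top',cv2.minAreaRect(Q[:,:2].astype(np.float32)),np.median(Q[:,2]))
cv2.imwrite('pics/c5.png',o);st=arm.state();print(st['ee_pos'],st['contact_force'],st['time'])
```

```text
scene 114 block top ((514.957275390625, -63.44754409790039), (24.328611373901367, 18.89321517944336), 41.490325927734375) 109.73691051722017
top 126 block top ((514.0173950195312, -63.3101692199707), (24.154815673828125, 15.361518859863281), 37.38842010498047) 109.79951536431406
[ 415.2 -237.8  203.5] [-0.3  0.6  0.2] 23.4167
```

View pics/c5.png

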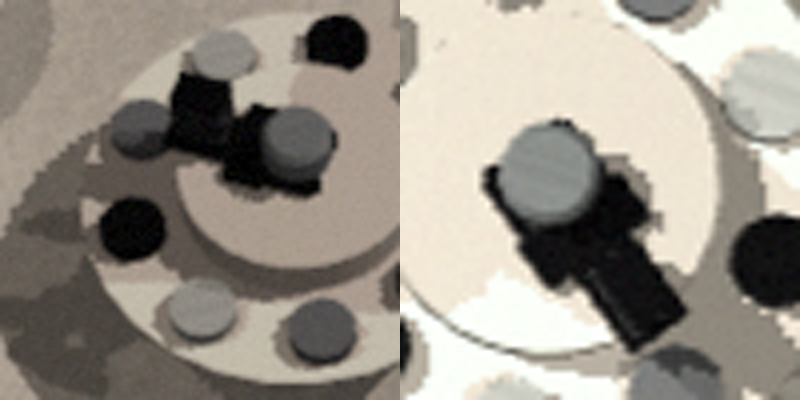

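The clip's lips peek out beyond the head in both views, at top crop (490,180) and (565,128). The block is 44.3 mm from the axis against 45 nominal, its top is at 109.8 (36 above the hub), and the arm is clear.

```bash
python3 -c "
from plant import arm
print(arm.sign_off())"
```

```text
the job is handed in; nothing more can be done
None
```

The clip is snapped into the groove of the largest carousel's post and released. I handed the job in at about 23.4 s, and sign-off reports no verdict.

- **Hub:** I felt it at about 73.6 mm above the table with roughly 5 N, and the depth images gave 74 mm.
- **Insertion:** The sideways push peaked at about 9.5 N. The force then dropped to zero as the lips snapped past the core, and the seat stopped the clip at about 5 N. Total clip force stayed around 11 N or less at every reading, against the 25 N limit. Readings came only at the end of each move, so a short spike in between would not show.
- **Final check:** Both cameras put the grip block 44.2 to 44.4 mm from the post's axis, against 45 mm nominal. The seat is therefore about 0.7 mm off the axis, against the 3 mm allowed. The block's top is at 109.8 mm, so the clip's underside is at about 73.8 mm, on the hub.
- **Flatness:** I judged it from the pictures and that height, not from a measured angle.
- **Robot clear:** The arm is well away, with contact force near zero.
- **Bystanders:** I did not re-measure the jar, spray can and hairbrush at the end. The arm's path kept clear of them and I felt no unexpected contact.
- **Disagreement:** The two cameras differ by 1 to 2 mm on the post's position. The scene camera also read the clip's heading about 4 degrees off the top view. Neither affected the fit.

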